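# Re-index the clamping lever and clamp the oak block

### The job

Clamp the loose oak block in the small rack clamp. The clamp's lever is already near the end of its swing, so lift it by its upright grip off the serrations, swing it back clockwise (seen from above), let it drop into the serrations again and turn it counterclockwise until the jaw has pushed the block home against the back stop and the grip resists with about 11 N (never past 14 N, or the jaw dents the oak). Then let go, leaving the lever down and the block flat on the bed, and do not disturb the pliers, tweezers and tin.

Things in the scene. Friction and masses are not known exactly. Their poses are not given: they have to be found in the camera images.
- clamp: Fixed rack clamp: dark steel bed 104 x 250 x 12 mm; origin at table height, bed x -52..+52, y -105..+145 mm. +y: the way the jaw closes; -x: the lever's side. Grey gear housing 74 x 74 mm, top 50 mm over the table, round the pivot (x 0, y -50 mm). The back stop, a steel bar across the bed's +y end, has its face somewhere at y 99..107 mm, set differently each time.
- pivot (a point): Point on the lever's vertical turning axis, 80 mm above the table, at the top of the lever's hub (49 mm across; collar and stud on it reach 96 mm). Engaged, turning the lever by +1 rad closes the jaw 18 mm; turning it back opens the jaw again. Free turning takes about 5.5 N at the grip; each N of jaw force on the block adds about 0.21 N (11 N: about 25 N of jaw force). The gear stays where it is left.
- grip_mid (a point): Centre of the upright black grip, a cylinder 22 mm across, 44 mm tall, 85 mm out from the pivot axis; centre 102.5 mm above the table with the lever down (80.5 to 124.5 mm). The lever's bar under it is 10 mm thick, top at 80 mm, so keep fingertips above 84 mm (more when lifted). It is fixed to the lever and turns with it: turn the hand along with the lever when gripping hard.
- lever (a joint): Angle of the lever, rad: 0 when the grip points along the clamp's -x from the pivot, growing counterclockwise seen from above, which is the way that tightens. Stops at -0.9 and +0.9; starts at about +0.77. 0.08 rad of play in the serrations. Resistance at the end stop tightens nothing: then lift and swing back once more.
- lift (a joint): Height of the lever above its seat, m: 0 down in the serrations, 0.012 at most. A spring and its weight hold it down with 5 to 8 N. Lifted by more than 7 mm it swings freely. 18 serrations a turn (0.35 rad each); dropped tip on tip it stays up about 7 mm and falls in when turned a little further while free to move down.
- jaw: Steel jaw plate, 70 x 8 x 24 mm, carried by the sliding rack through stiff springs (12 N a mm of give). Its origin coincides with the clamp's at the start and moves to the clamp's +y as the jaw closes; the clamping face lies 25 mm in +y from this origin. Depending on the back stop it must travel 14 to 22 mm until the block is held.
- oak_block: Loose plain oak block, 73 x 60 x 16 mm, about 0.2 kg, lying a little askew on the bed (bed top 12 mm above the table) between jaw and back stop; origin at the centre of its underside, z up. It is clamped across its 60 mm.
- pliers: Bystander: pliers with blue handles, 46 x 141 x 12 mm, lying right of the clamp; origin under its centre.
- tweezers: Bystander: steel tweezers, 14 x 122 x 7 mm, lying in front of the clamp; origin under its centre.
- tin: Bystander: round aluminium tin, 58 mm across, 23 mm high, left of the clamp; origin under its centre.
Not all that is in view belongs to the job. Of the things that look like the oak_block, the middle-sized one is meant.

How it is judged:
On the way, in this order (a step that is already met when the one before it is completed fails the run):
1. the lever is lifted clear of its serrations (more than 7 mm) (value of joint lift above 0.007 m), for 0.1 s.
2. the lever is swung back by more than about a quarter radian and is down in the serrations again (value of joint lever below 0.5 rad and value of joint lift below 0.003 m), for 0.1 s.
At the end, for the whole second after the job is handed in: The jaw holds the oak block against the back stop with more than 10 N (jaw closed by more than 12 mm), the block at rest and flat (within 0.06 rad), the lever down in its serrations (within 3 mm) and let go (contact force between jaw and oak_block above 10 N and y of jaw in the frame of clamp above 0.012 m and value of joint lift below 0.003 m and angle between oak_block's own z axis and vertical below 0.06 rad and linear speed of oak_block below 0.01 m/s); the robot touches nothing.
It fails at once if the jaw presses on the block with more than 45 N (felt as about 14.5 N at the grip) (contact force between jaw and oak_block above 45 N).
It fails at once if the pliers, tweezers or tin are moved by more than 25 mm (distance of any of pliers, tweezers, tin from where it was at the start of the episode above 0.025 m).
It also fails if it takes over 61 s, if anything falls off the work surface, if the arm or the gripper's body presses on something with over 40 N, if the wrist force passes 120 N, or if a joint passes its speed limit or range.

### The arm

A 6-joint arm with a two-finger parallel gripper is mounted at the origin on a cart in front of the work surface, level with it; the furniture and walls round the work are solid. World frame = base frame: x ahead of the robot, y to its left, z up, the work surface at z = 0. Lengths are in m, angles in rad, forces in N, time in s.
With the tool pointing down it reaches from about 0.375 to 0.925 m from the base axis. Payload 5.7 kg.
Tool frame: the origin (TCP) lies on the mounting face of the last link; the fingertips stand 173 mm ahead of it and the grasp point (between the pads) lies 155 mm ahead of it; z points along the fingers, y is the line along which they close (so a half turn about z gives the same grasp; the last joint's range is limited). The gripper opens to 85 mm and grips with 20 to 120 N. Pads are 22 mm wide; open, the fingers measure 114 mm over their backs; the gripper's body (76 mm by 85 mm) begins 54 mm behind the grasp point. The pads swing forward as they close: fully open they stand 13 mm farther back than shut.
Start: joints at [0.993, 0.359, 1.51, -0, 1.272, -0.115], TCP at [0.268, 0.537, 0.405] pointing down, gripper open.
Joint ranges: [-2.97, 2.97], [-1.01, 2.36], [0.21, 2.38], [-0.96, 4.11], [0.2, 2.71], [-2.98, 2.98]. Speed limits (rad/s): [2.39, 2.39, 3.14, 3.14, 3.14, 3.14].

### API

Orientations are given as a unit quaternion [w, x, y, z].
In Python, from bench import manip gives the robot as it stands.
- The arm moves only by the tool send_rows, never from a script. Its argument "deltas" is a list of rows, each an object of numbers: "tx", "ty", "tz": the shift along the tool's x, y, z in units of 0.2 m (1.0 is 0.2 m); "ax", "ay", "az": the turn, a rotation vector about the tool's x, y, z in units of 2 pi rad (1.0 is 2 pi rad); "gripper": the opening in per cent of the stroke, from 0 (shut) to 100 (fully open). In form: [{"tx": .., "ty": .., "tz": .., "ax": .., "ay": .., "az": .., "gripper": ..}, ...]. A call has 1 to 5 rows; each row is the pose to reach, as a shift and turn from the pose commanded when the call began, along the tool's axes at that moment, turning the shorter way round; what a row does not reach only later rows make up. A row lasts 1/10 s, in which the tool goes at most 50 mm and 8.59 degrees, less where a joint would pass 70% of its speed; a pose out of reach is approached as far as the arm can. A call with a number of a shift or a turn outside -1 to 1 is refused whole. A call with a gripper value outside its range is refused whole. The fingers move at their own pace and stop on an object; "newtons" is the grip in N (left out, the last holds). Time passes only in rows, so rows that repeat a pose let the fingers close. It gives the time, the measured TCP pose, the force, the opening and the grip force at its end, in the units of the state.
- manip.sense(): the state, without advancing time (a new reading comes with each control period).
- manip.get_image(name): name is "scene" or "top" or "wrist"; returns the picture (420x560x3 uint8, blue, green, red); there is no depth.
- manip.camera_info(name): a dict with "fx", "fy", "cx", "cy" (pixels), "distortion" ([k1, k2, p1, p2, k3] as OpenCV has them; the pictures are not rectified), "extrinsics" (4x4, takes a point from world to camera coordinates). Camera axes: x right, y up, looking along -z (the intrinsics and any distortion apply to the point x, -y, -z); pixel columns grow to the right and rows downward; lengths in m; the calibration is good to about 2 mm. A picture is of the moment at which its call begins: read the wrist's pose just before it. camera_info takes no time and is no camera call; for the wrist camera it gives the pose at the moment of the call.
- manip.close_job(): hands the job in; it is judged then, once.
The state is a dict: "time": time; "qpos": joint angles; "joint_velocities": joint speeds; "joint_torque": joint torques, N m; "ee_pos": TCP position; "orientation": TCP orientation; "ft_force": force on the tool from outside, world axes, zero at the start; "moment": the same for the moment, N m; "opening": finger opening in m; "grip_force": force on a finger pad.
Only numpy, scipy, OpenCV 4.12 (cv2) and the standard library are available. Lean on these libraries where they do the work, as an engineer would, in place of code of your own. Each camera call takes 0.05 s, during which the arm holds its last target. There are 200 camera calls.

## Working session

There is one attempt and no reset: what is moved stays moved. The work goes in short steps, Python scripts to look and compute and a tool call to move; the robot and the scene stay as the last step left them, time stands still between calls to the robot, and variables do not carry over. Pictures are saved under pics/ and viewed, at most 10 in all, crops included, and the job is handed in when it is done.

Besides the shell and the picture viewer there is one more tool, called after "Request:" as name([rows], argument=value, ...), one row to a line, values as JSON. send_rows: Moves the arm, as the interface text tells. Its arguments: {"type":"object","properties":{"deltas":{"type":"array","items":{"type":"object","properties":{"tx":{"type":"number","minimum":-1,"maximum":1},"ty":{"type":"number","minimum":-1,"maximum":1},"tz":{"type":"number","minimum":-1,"maximum":1},"ax":{"type":"number","minimum":-1,"maximum":1},"ay":{"type":"number","minimum":-1,"maximum":1},"az":{"type":"number","minimum":-1,"maximum":1},"gripper":{"type":"number"}}}},"newtons":{"type":"number"}},"required":["deltas"]}

```bash
mkdir -p pics; cat > h.py <<'E'
import numpy as np,cv2
from bench import manip
from scipy.spatial.transform import Rotation as R
def cam(n):
    c=manip.camera_info(n);K=np.array([[c['fx'],0,c['cx']],[0,c['fy'],c['cy']],[0,0,1.]]);return K,np.array(c['distortion'],float),np.array(c['extrinsics'])
def ray(n,uv,C=None):
    K,d,E=C or cam(n);p=cv2.undistortPoints(np.array(uv,float).reshape(-1,1,2),K,d).reshape(-1,2)
    v=np.c_[p[:,0],-p[:,1],-np.ones(len(p))]@E[:3,:3]
    return -E[:3,:3].T@E[:3,3],v
def onz(n,uv,z,C=None):
    o,v=ray(n,uv,C);return o+v*((z-o[2])/v[:,2])[:,None]
def proj(n,P,C=None):
    K,d,E=C or cam(n);q=np.atleast_2d(P)@E[:3,:3].T+E[:3,3];q=q*[1,-1,-1]
    return cv2.projectPoints(q,np.zeros(3),np.zeros(3),K,d)[0].reshape(-1,2)
E
python3 - <<'E'
from h import *
s=manip.sense();print(s)
a=manip.get_image('top');b=manip.get_image('scene')
cv2.imwrite('pics/top.png',a);cv2.imwrite('pics/scene.png',b)
for n in('top','scene'):
    C=cam(n);print(n,ray(n,[[280,210]],C)[0],C[0][0,0])
E
```

```text
{'time': 0.0, 'qpos': array([ 9.92900578e-01,  3.59515375e-01,  1.51147490e+00,  2.56052353e-05,
        1.27250592e+00, -1.15065792e-01]), 'joint_velocities': array([-0.00125131,  0.00097879, -0.00116025,  0.00037105,  0.00057291,
       -0.00074127]), 'joint_torque': array([ 1.17034800e-03, -5.27642655e+01, -2.78621078e+01, -1.97363090e-05,
        1.33514943e-02,  6.75183813e-06]), 'ee_pos': array([0.26766513, 0.53656417, 0.40383095]), 'orientation': array([-3.34719273e-04,  2.29358582e-01,  9.73341530e-01, -8.91058654e-04]), 'ft_force': array([0.20146307, 0.06158392, 0.74279322]), 'moment': array([-0.00450942, -0.00327477,  0.0391499 ]), 'grip_force': 0.0, 'opening': 0.08526634146064359}
top [ 0.46011389 -0.07675689  1.18671944] 520.0662279610035
scene [-0.10321976 -0.48942027  0.44729419] 406.26228526004144
```

View pics/top.png

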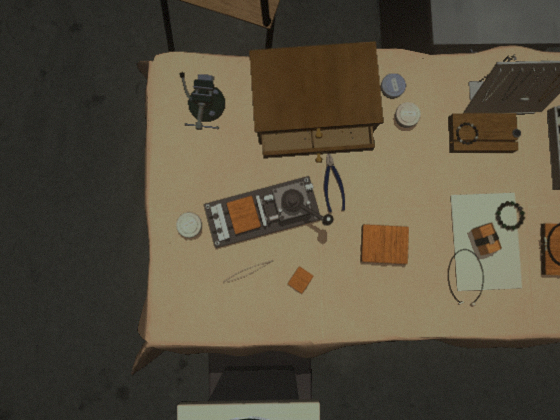

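View pics/scene.png

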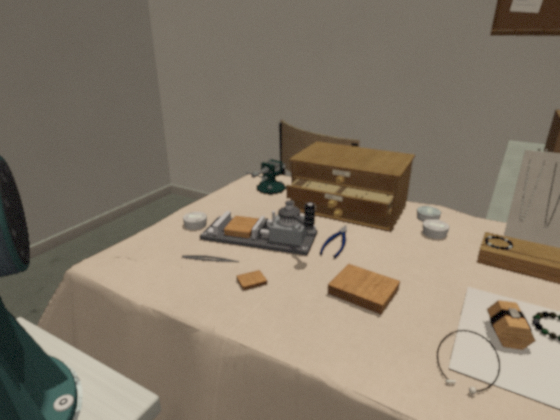

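The top picture shows the clamp at about (262,212), with the back stop on the left at (216,222), the hub at (292,200) and the grip at (322,237). Three things could be taken for the oak block: the one on the bed at (243,214), a large one at (385,244) and a small one at (300,280). The middle-sized one, on the bed, is meant. Next is a close crop to check this and to measure.

```bash
python3 - <<'E'
from h import *
a=cv2.imread('pics/top.png');b=cv2.imread('pics/scene.png')
c=cv2.resize(a[160:270,190:350],None,fx=5,fy=5,interpolation=cv2.INTER_CUBIC)
cv2.imwrite('pics/c1.png',cv2.convertScaleAbs(c,alpha=1.6))
c=cv2.resize(b[180:270,190:350],None,fx=5,fy=5,interpolation=cv2.INTER_CUBIC)
cv2.imwrite('pics/c2.png',cv2.convertScaleAbs(c,alpha=1.6))
print(proj('top',[[0.5,0,0],[.5,.2,0],[.6,0,0]]))
print(onz('top',[[243,214],[385,244],[300,280]],.028))
E
```

```text
[[244.82812629 245.91884157]
 [157.43291217 247.72419223]
 [244.1464462  202.35062483]]
[[ 0.5705094   0.00115932  0.028     ]
 [ 0.49647623 -0.31427372  0.028     ]
 [ 0.42107406 -0.12270386  0.028     ]]
```

View pics/c1.png

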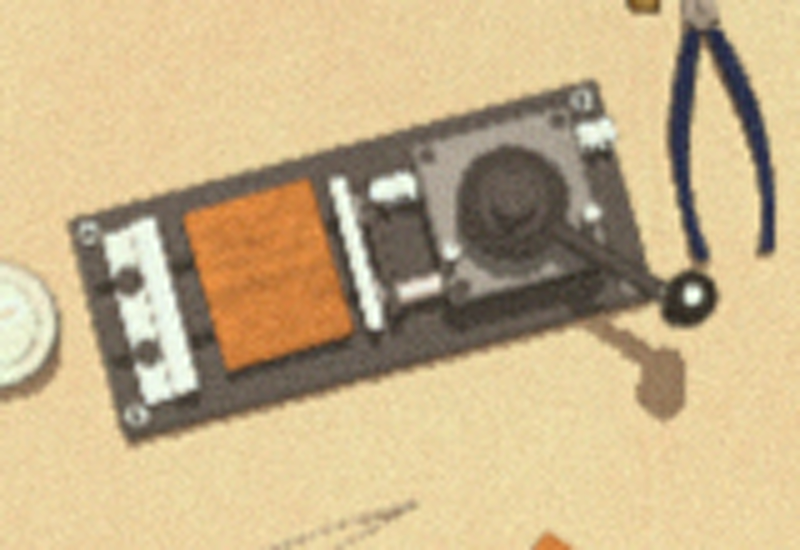

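View pics/c2.png

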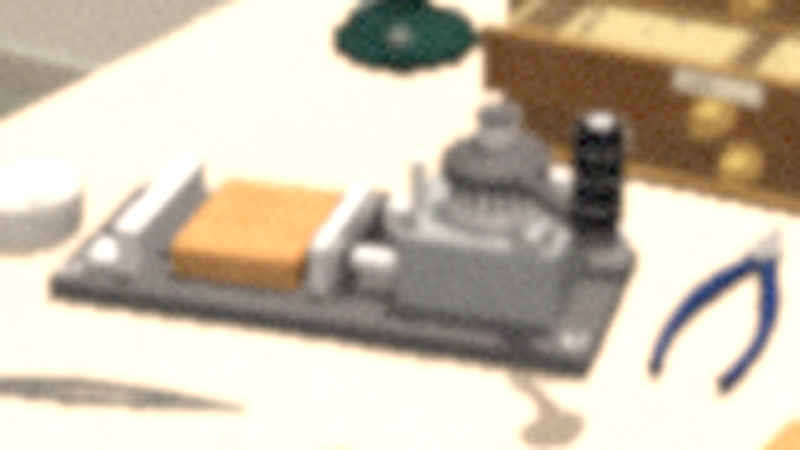

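The crop confirms the middle-sized block on the bed. The bed corners are at (70,218), (595,82), (655,300) and (130,442), the stud at (515,197) and the grip top at (690,297).

```bash
python3 - <<'E'
from h import *
f=lambda l:np.array(l)/5+[190-.4,160-.4]
P=onz('top',f([(70,218),(595,82),(655,300),(130,442)]),.012)[:,:2]
Q=np.array([[52,145],[52,-105],[-52,-105],[-52,145]])/1e3
print('sides',np.linalg.norm(np.roll(P,-1,0)-P,axis=1))
A=P-P.mean(0);B=Q-Q.mean(0);th=np.arctan2((B[:,0]*A[:,1]-B[:,1]*A[:,0]).sum(),(A*B).sum())
Rm=np.array([[np.cos(th),-np.sin(th)],[np.sin(th),np.cos(th)]]);t=P.mean(0)-Rm@Q.mean(0)
print('clamp',t,th,'res',P-(Q@Rm.T+t))
piv=Rm@[0,-.05]+t
S=onz('top',f([(515,197)]),.096)[0,:2];G=onz('top',f([(690,297)]),.1245)[0,:2]
print('piv',piv,'stud',S,'grip',G,np.linalg.norm(G-piv))
d=Rm.T@(G-piv);print('lever',np.arctan2(-d[1],-d[0]),d)
for L in(.77,0,-.6,-.8):
  print(L,piv+Rm@(-.085*np.array([np.cos(L),np.sin(L)])))
# triangulate grip top with scene view
f2=lambda l:np.array(l)/5+[190-.4,180-.4]
o,v=ray('top',f([(690,297)]));o2,v2=ray('scene',f2([(600,122)]))
M=np.c_[v[0],-v2[0]];k=np.linalg.lstsq(M,o2-o,rcond=None)[0];print('tri',o+k[0]*v[0],o2+k[1]*v2[0])
bl=Rm.T@(onz('top',f([(270,275),(185,212),(310,180),(353,333),(230,370)]),.028)[:,:2]-t).T;print('block',bl.T)
print('stopface',(Rm.T@(onz('top',f([(155,218),(197,390)]),.03)[:,:2]-t).T).T)
q=manip.sense();r=R.from_quat(np.roll(q['orientation'],-1));print(r.as_matrix())
E
```

```text
sides [0.24729364 0.10345589 0.24599265 0.10569737]
clamp [ 0.58134977 -0.0608033 ] 0.23947646233452916 res [[ 0.00119225 -0.00079576]
 [-0.00077761  0.00151302]
 [-0.0002611   0.00169156]
 [-0.00015355 -0.00240883]]
piv [ 0.59320948 -0.10937642] stud [ 0.59358215 -0.10866474] grip [ 0.54726724 -0.17858057] 0.08306565930088361
lever 0.7452590921976286 [-0.06104597 -0.05633199]
0.77 [ 0.54796364 -0.18133345]
0 [ 0.51063518 -0.12953791]
-0.6 [ 0.51367393 -0.07939146]
-0.8 [ 0.52121644 -0.06418789]
tri [ 0.5472847  -0.17860098  0.1242871 ] [ 0.54769004 -0.17934314  0.1243915 ]
block [[ 0.00251381  0.06180725]
 [ 0.0398526   0.09153525]
 [ 0.03934616  0.03364253]
 [-0.03223776  0.03253484]
 [-0.03407488  0.08979941]]
stopface [[ 0.04043116  0.10507442]
 [-0.03906378  0.10611318]]
[[-8.94835635e-01  4.46394858e-01 -9.03754658e-04]
 [ 4.46395735e-01  8.94834559e-01 -1.39965619e-03]
 [ 1.83911574e-04 -1.65589446e-03 -9.99998612e-01]]
```

```bash
cat >> h.py <<'E'
def d(pos,yang,cmd=None):
    "deltas (units) from measured or given (pos,yang) command to pos, tool-y angle yang, tool straight down"
    f=lambda a:np.array([[-np.sin(a),np.cos(a),0],[np.cos(a),np.sin(a),0],[0,0,-1.]]).T
    if cmd is None:
        s=manip.sense();p=s['ee_pos'];M=R.from_quat(np.roll(s['orientation'],-1)).as_matrix()
    else: p=np.array(cmd[0]);M=f(cmd[1])
    F=f(yang)
    if np.linalg.det(F)<0: F[:,0]*=-1
    return np.round(M.T@(np.array(pos)-p)/.2,4),np.round(R.from_matrix(M.T@F).as_rotvec()/(2*np.pi),4)
E
python3 -c "
from h import *
print(d([.5475,-.1795,.34],-.586))"
```

```text
(array([-2.8504, -2.5789,  0.3234]), array([-2.000e-04,  2.000e-04,  2.696e-01]))
```

Request:
send_rows([
  {"tx": -0.92,"ty": -0.84,"tz": 0.1,"az": 0.11,"gripper": 100},
  {"tx": -0.92,"ty": -0.84,"tz": 0.1,"az": 0.11},
  {"tx": -0.92,"ty": -0.84,"tz": 0.1,"az": 0.11},
  {"tx": -0.92,"ty": -0.84,"tz": 0.1,"az": 0.11},
  {"tx": -0.92,"ty": -0.84,"tz": 0.1,"az": 0.11},
])

```text
invalid input at $.deltas[0]: expected keys tx, ty, tz, ax, ay, az, gripper
```

```bash
python3 -c "
from h import *
print(d([.5475,-.1795,.34],-.586),manip.sense()['ee_pos'])"
```

```text
(array([-2.8504, -2.5789,  0.3234]), array([-2.000e-04,  2.000e-04,  2.696e-01])) [0.26768306 0.53661027 0.40392725]
```

Request:
send_rows([
  {"tx": -0.92,"ty": -0.84,"tz": 0.1,"ax": 0,"ay": 0,"az": 0.11,"gripper": 100},
  {"tx": -0.92,"ty": -0.84,"tz": 0.1,"ax": 0,"ay": 0,"az": 0.11,"gripper": 100},
  {"tx": -0.92,"ty": -0.84,"tz": 0.1,"ax": 0,"ay": 0,"az": 0.11,"gripper": 100},
  {"tx": -0.92,"ty": -0.84,"tz": 0.1,"ax": 0,"ay": 0,"az": 0.11,"gripper": 100},
  {"tx": -0.92,"ty": -0.84,"tz": 0.1,"ax": 0,"ay": 0,"az": 0.11,"gripper": 100},
])

```text
time: 0.6
ee_pos: [0.3576, 0.3026, 0.3843]
orientation: [0.0, 0.547, 0.837, -0.0]
ft_force: [0.7, -0.1, -0.4]
opening: 0.0855
grip_force: 0.0
```

```bash
python3 -c "
from h import *
print(d([.5475,-.1795,.34],-.586),manip.sense()['ee_pos'])"
```

```text
(array([-2.5888, -0.0953,  0.2223]), array([-0.000e+00,  1.000e-04,  1.589e-01])) [0.35758499 0.30256473 0.38433122]
```

Request:
send_rows([
  {"tx": -1.0,"ty": -0.04,"tz": 0.1,"ax": 0,"ay": 0,"az": 0.1,"gripper": 100},
  {"tx": -1.0,"ty": -0.04,"tz": 0.1,"ax": 0,"ay": 0,"az": 0.1,"gripper": 100},
  {"tx": -1.0,"ty": -0.04,"tz": 0.1,"ax": 0,"ay": 0,"az": 0.1,"gripper": 100},
  {"tx": -1.0,"ty": -0.04,"tz": 0.1,"ax": 0,"ay": 0,"az": 0.1,"gripper": 100},
  {"tx": -1.0,"ty": -0.04,"tz": 0.1,"ax": 0,"ay": 0,"az": 0.1,"gripper": 100},
])

```text
time: 1.1
ee_pos: [0.433, 0.1136, 0.3642]
orientation: [0.001, 0.781, 0.625, -0.0]
ft_force: [-0.6, 0.4, 0.2]
opening: 0.0854
grip_force: 0.0
```

```bash
python3 -c "
from h import *
print(d([.5475,-.1795,.34],-.586),manip.sense()['ee_pos'])"
```

```text
(array([-1.3034,  0.8808,  0.1245]), array([0.0002, 0.0003, 0.058 ])) [0.4329944  0.11360825 0.3642274 ]
```

Request:
send_rows([
  {"tx": -1.0,"ty": 0.68,"tz": 0.12,"ax": 0,"ay": 0,"az": 0.058,"gripper": 100},
  {"tx": -1.0,"ty": 0.68,"tz": 0.12,"ax": 0,"ay": 0,"az": 0.058,"gripper": 100},
  {"tx": -1.0,"ty": 0.68,"tz": 0.12,"ax": 0,"ay": 0,"az": 0.058,"gripper": 100},
  {"tx": -1.0,"ty": 0.68,"tz": 0.12,"ax": 0,"ay": 0,"az": 0.058,"gripper": 100},
  {"tx": -1.0,"ty": 0.68,"tz": 0.12,"ax": 0,"ay": 0,"az": 0.058,"gripper": 100},
])

```text
time: 1.6
ee_pos: [0.5228, -0.1073, 0.3403]
orientation: [-0.0, 0.879, 0.477, -0.0]
ft_force: [-0.4, 0.3, 0.2]
opening: 0.085
grip_force: 0.0
```

```bash
python3 -c "
from h import *
print(d([.5475,-.1795,.34],-.586),manip.sense()['ee_pos'])"
```

```text
(array([-0.2356,  0.2999,  0.0016]), array([-0.    , -0.    ,  0.0017])) [ 0.52281217 -0.10732045  0.34033849]
```

Request:
send_rows([
  {"tx": -0.236,"ty": 0.3,"tz": 0,"ax": 0,"ay": 0,"az": 0.002,"gripper": 100},
  {"tx": -0.236,"ty": 0.3,"tz": 0,"ax": 0,"ay": 0,"az": 0.002,"gripper": 100},
  {"tx": -0.236,"ty": 0.3,"tz": 0,"ax": 0,"ay": 0,"az": 0.002,"gripper": 100},
])

```text
time: 1.9
ee_pos: [0.5483, -0.1808, 0.3405]
orientation: [0.001, 0.882, 0.471, 0.0]
ft_force: [-0.4, 0.7, -0.4]
opening: 0.0853
grip_force: 0.0
```

```bash
python3 -c "
from h import *
w=manip.get_image('wrist');C=cam('wrist')
cv2.imwrite('pics/w.png',w);print(d([.5475,-.1795,.262],-.586),manip.sense()['ee_pos'])
print(ray('wrist',[[280,210]],C),proj('wrist',[[.5475,-.1795,.1245],[.5932,-.1092,.096]],C))"
```

```text
(array([-0.0022,  0.003 ,  0.3912]), array([-0.0001, -0.    , -0.0006])) [ 0.54728158 -0.17883896  0.34024888]
(array([ 0.59102206, -0.11247208,  0.30899023]), array([[-0.15799456, -0.26650153, -0.95095072]])) [[276.33981164 240.44803238]
 [274.50438321  99.26743549]]
```

View pics/w.png

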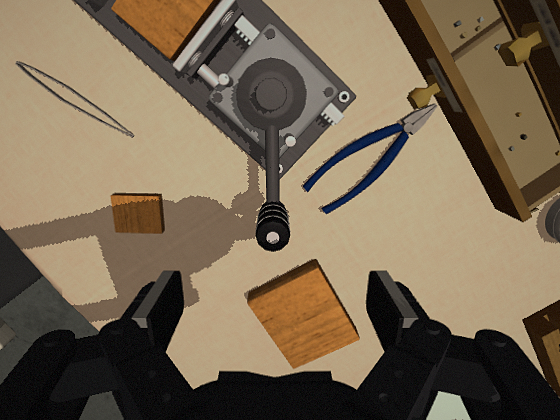

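The wrist picture shows the grip top at (272,240) and the stud at (269,97), within 5 px of the prediction (about 2 mm). The path down is clear.

Request:
send_rows([
  {"tx": 0,"ty": 0.003,"tz": 0.2,"ax": 0,"ay": 0,"az": 0,"gripper": 100},
  {"tx": 0,"ty": 0.003,"tz": 0.39,"ax": 0,"ay": 0,"az": 0,"gripper": 100},
  {"tx": 0,"ty": 0.003,"tz": 0.39,"ax": 0,"ay": 0,"az": 0,"gripper": 100},
  {"tx": 0,"ty": 0.003,"tz": 0.39,"ax": 0,"ay": 0,"az": 0,"gripper": 40},
  {"tx": 0,"ty": 0.003,"tz": 0.39,"ax": 0,"ay": 0,"az": 0,"gripper": 40},
])

```text
time: 2.45
ee_pos: [0.548, -0.1779, 0.2645]
orientation: [0.001, 0.882, 0.472, 0.001]
ft_force: [0.5, -1.7, -0.4]
opening: 0.0593
grip_force: 0.0
```

Request:
send_rows([
  {"tx": 0,"ty": 0,"tz": 0,"ax": 0,"ay": 0,"az": 0,"gripper": 0},
  {"tx": 0,"ty": 0,"tz": 0,"ax": 0,"ay": 0,"az": 0,"gripper": 0},
  {"tx": 0,"ty": 0,"tz": 0,"ax": 0,"ay": 0,"az": 0,"gripper": 0},
  {"tx": 0,"ty": 0,"tz": 0,"ax": 0,"ay": 0,"az": 0,"gripper": 0},
], newtons=40)

```text
time: 2.85
ee_pos: [0.5477, -0.1788, 0.2639]
orientation: [0.001, 0.882, 0.472, 0.0]
ft_force: [-0.8, 0.0, 7.3]
opening: 0.0212
grip_force: 39.2
```

Request:
send_rows([
  {"tx": 0,"ty": 0,"tz": -0.02,"ax": 0,"ay": 0,"az": 0,"gripper": 0},
  {"tx": 0,"ty": 0,"tz": -0.04,"ax": 0,"ay": 0,"az": 0,"gripper": 0},
  {"tx": 0,"ty": 0,"tz": -0.052,"ax": 0,"ay": 0,"az": 0,"gripper": 0},
  {"tx": 0,"ty": 0,"tz": -0.052,"ax": 0,"ay": 0,"az": 0,"gripper": 0},
])

```text
time: 3.25
ee_pos: [0.5475, -0.1783, 0.2731]
orientation: [0.0, 0.882, 0.472, 0.0]
ft_force: [4.5, 2.1, -7.6]
opening: 0.021
grip_force: 39.4
```

```bash
python3 -c "
from h import *
piv=np.array([.5932,-.1092]);th=.2395
s=manip.sense();print(s['ee_pos'],s['ft_force'],s['opening'])
w=manip.get_image('wrist');cv2.imwrite('pics/w2.png',w)
g=s['ee_pos'][:2]-piv;L0=np.arctan2(-g[1],-g[0])-th;print(np.linalg.norm(g),L0)
M=R.from_quat(np.roll(s['orientation'],-1)).as_matrix();ya=np.arctan2(M[1,1],M[0,1]);print(ya)
c=[*s['ee_pos'][:2],0.0];
for k in range(1,11):
  a=-.14*k;r=np.array([[np.cos(a),-np.sin(a)],[np.sin(a),np.cos(a)]])
  p=piv+r@g
  print(k,L0+a,d([*p,0],ya+a,(c,ya)))
  if k==5:c=[*p,0];ya0=ya;ya=ya+a;g=r@g;L0+=a;break
for k in range(1,6):
  a=-.14*k;r=np.array([[np.cos(a),-np.sin(a)],[np.sin(a),np.cos(a)]])
  print(k+5,L0+a,d([*(piv+r@g),0],ya+a,(c,ya)))
"
```

```text
[ 0.54749559 -0.17826486  0.27312361] [ 4.48028745  2.09421009 -7.62393198] 0.021018734891935113
0.08281816127537307 0.7466978634516781
-0.588734089357485
1 0.6066978634516781 (array([ 0.0038, -0.0578,  0.    ]), array([0.    , 0.    , 0.0223]))
2 0.4666978634516781 (array([ 0.0157, -0.1145,  0.    ]), array([0.    , 0.    , 0.0446]))
3 0.32669786345167806 (array([ 0.0353, -0.169 ,  0.    ]), array([0.    , 0.    , 0.0668]))
4 0.18669786345167805 (array([ 0.0623, -0.2202,  0.    ]), array([0.    , 0.    , 0.0891]))
5 0.046697863451678034 (array([ 0.0963, -0.2672,  0.    ]), array([0.    , 0.    , 0.1114]))
6 -0.09330213654832198 (array([ 0.0038, -0.0578,  0.    ]), array([0.    , 0.    , 0.0223]))
7 -0.233302136548322 (array([ 0.0157, -0.1145,  0.    ]), array([0.    , 0.    , 0.0446]))
8 -0.373302136548322 (array([ 0.0353, -0.169 ,  0.    ]), array([0.    , 0.    , 0.0668]))
9 -0.513302136548322 (array([ 0.0623, -0.2202,  0.    ]), array([0.    , 0.    , 0.0891]))
10 -0.653302136548322 (array([ 0.0963, -0.2672,  0.    ]), array([0.    , 0.    , 0.1114]))
```

Request:
send_rows([
  {"tx": 0.004,"ty": -0.058,"tz": -0.007,"ax": 0,"ay": 0,"az": 0.0223,"gripper": 0},
  {"tx": 0.016,"ty": -0.115,"tz": -0.007,"ax": 0,"ay": 0,"az": 0.0446,"gripper": 0},
  {"tx": 0.035,"ty": -0.169,"tz": -0.007,"ax": 0,"ay": 0,"az": 0.0668,"gripper": 0},
  {"tx": 0.062,"ty": -0.22,"tz": -0.007,"ax": 0,"ay": 0,"az": 0.0891,"gripper": 0},
  {"tx": 0.096,"ty": -0.267,"tz": -0.007,"ax": 0,"ay": 0,"az": 0.1114,"gripper": 0},
])

```text
time: 3.8
ee_pos: [0.5133, -0.1322, 0.2742]
orientation: [-0.0, 0.99, 0.138, 0.0]
ft_force: [5.7, 4.1, -7.4]
opening: 0.0209
grip_force: 39.5
```

```bash
cat >> h.py <<'E'
piv=np.array([.5932,-.1092]);th=.2395
def st():
    s=manip.sense();g=s['ee_pos'][:2]-piv;M=R.from_quat(np.roll(s['orientation'],-1)).as_matrix()
    u=g/np.linalg.norm(g);f=s['ft_force']
    print('t',s['time'],'pos',s['ee_pos'].round(4),'r',np.linalg.norm(g).round(4),'L',(np.arctan2(-g[1],-g[0])-th).round(3),'yaw',np.arctan2(M[1,1],M[0,1]).round(3),'Fccw',(f[:2]@[-u[1],u[0]]).round(1),'Frad',(f[:2]@u).round(1),'Fz',f[2].round(1),'mz',s['moment'][2].round(2))
E
python3 -c "
from h import *
st()
top=manip.get_image('top')
c=cv2.resize(top[160:270,190:350],None,fx=5,fy=5,interpolation=cv2.INTER_CUBIC)
cv2.imwrite('pics/c3.png',cv2.convertScaleAbs(c,alpha=1.6))
"
```

```text
t 3.8 pos [ 0.5133 -0.1322  0.2742] r 0.0831 L 0.04 yaw -1.294 Fccw -2.3 Frad -6.6 Fz -7.4 mz 0.2
```

Request:
send_rows([
  {"tx": 0.006,"ty": -0.058,"tz": 0,"ax": 0,"ay": 0,"az": 0.0223,"gripper": 0},
  {"tx": 0.018,"ty": -0.115,"tz": 0,"ax": 0,"ay": 0,"az": 0.0446,"gripper": 0},
  {"tx": 0.037,"ty": -0.169,"tz": 0,"ax": 0,"ay": 0,"az": 0.0668,"gripper": 0},
  {"tx": 0.064,"ty": -0.22,"tz": 0,"ax": 0,"ay": 0,"az": 0.0891,"gripper": 0},
  {"tx": 0.098,"ty": -0.266,"tz": 0,"ax": 0,"ay": 0,"az": 0.111,"gripper": 0},
])

```text
time: 4.35
ee_pos: [0.517, -0.0753, 0.2741]
orientation: [-0.0, 0.978, -0.208, -0.001]
ft_force: [3.3, 4.5, -7.1]
opening: 0.0211
grip_force: 39.6
```

Request:
send_rows([
  {"tx": 0,"ty": 0,"tz": 0.02,"ax": 0,"ay": 0,"az": 0,"gripper": 0},
  {"tx": 0,"ty": 0,"tz": 0.03,"ax": 0,"ay": 0,"az": 0,"gripper": 0},
])

```text
time: 4.55
ee_pos: [0.5169, -0.0757, 0.2679]
orientation: [-0.0, 0.979, -0.205, -0.001]
ft_force: [1.3, 3.6, -5.2]
opening: 0.0209
grip_force: 39.8
```

```bash
python3 -c "
from h import *
st()"
```

```text
t 4.55 pos [ 0.5169 -0.0757  0.2679] r 0.0833 L -0.654 yaw -1.983 Fccw -3.8 Frad 0.3 Fz -5.2 mz 0.42
```

Request:
send_rows([
  {"tx": 0,"ty": 0,"tz": 0.012,"ax": 0,"ay": 0,"az": 0,"gripper": 0},
  {"tx": 0,"ty": 0,"tz": 0.024,"ax": 0,"ay": 0,"az": 0,"gripper": 0},
  {"tx": 0,"ty": 0,"tz": 0.024,"ax": 0,"ay": 0,"az": 0,"gripper": 0},
])

```text
time: 4.85
ee_pos: [0.5166, -0.0759, 0.2642]
orientation: [-0.0, 0.979, -0.206, -0.001]
ft_force: [-3.0, 7.5, 5.9]
opening: 0.021
grip_force: 41.3
```

```bash
python3 -c "
from h import *
st()"
```

```text
t 4.85 pos [ 0.5166 -0.0759  0.2642] r 0.0835 L -0.649 yaw -1.985 Fccw -5.7 Frad 5.8 Fz 5.9 mz 0.45
```

Request:
send_rows([
  {"tx": 0,"ty": 0,"tz": 0,"ax": 0,"ay": 0,"az": 0,"gripper": 45},
  {"tx": 0,"ty": 0,"tz": 0,"ax": 0,"ay": 0,"az": 0,"gripper": 45},
  {"tx": 0,"ty": 0,"tz": 0,"ax": 0,"ay": 0,"az": 0,"gripper": 45},
  {"tx": 0,"ty": 0,"tz": 0,"ax": 0,"ay": 0,"az": 0,"gripper": 45},
])

```text
time: 5.25
ee_pos: [0.5176, -0.0767, 0.2638]
orientation: [0.0, 0.979, -0.206, 0.0]
ft_force: [-0.2, -0.6, -0.4]
opening: 0.0386
grip_force: 0.0
```

```bash
cat >> h.py <<'E'
def T():
    s=manip.sense();g=s['ee_pos'][:2]-piv;u=g/np.linalg.norm(g)
    # lever-torque equivalent at the 85 mm grip
    print('Tgrip',(-((s['ft_force'][:2]@[-u[1],u[0]])*np.linalg.norm(g)+s['moment'][2])/.085).round(2),'open',s['opening'].round(4));st()
E
python3 -c "
from h import *
T()
top=manip.get_image('top');w=manip.get_image('wrist')
c=cv2.resize(top[160:270,190:350],None,fx=3,fy=3,interpolation=cv2.INTER_CUBIC);c=cv2.convertScaleAbs(c,alpha=1.6)
cv2.imwrite('pics/c4.png',np.vstack([np.pad(c,((0,0),(0,80),(0,0))),w])[:600] if 0 else w)
g=np.array([.5932,-.1092])+.085*np.array([-np.cos(th-.649),-np.sin(th-.649)])
print(proj('wrist',[[*g,.1245],[*g,.1365]]))
"
```

```text
Traceback (most recent call last):
  File "h.py", line 32, in T
    print('Tgrip',(-((s['ft_force'][:2]@[-u[1],u[0]])*np.linalg.norm(g)+s['moment'][2])/.085).round(2),'open',s['opening'].round(4));st()
                                                                                                              ^^^^^^^^^^^^^^^^^^
AttributeError: 'float' object has no attribute 'round'
```

```bash
sed -i "s/s\['opening'\].round(4)/s['opening']/" h.py
python3 -c "
from h import *
T()
w=manip.get_image('wrist');cv2.imwrite('pics/c4.png',w)
g=piv-.085*np.array([np.cos(th-.649),np.sin(th-.649)])
print(proj('wrist',[[*g,.1245],[*g,.1365],[*piv,.096]]))
"
```

```text
Tgrip -0.36 open 0.038588388744917844
t 5.25 pos [ 0.5176 -0.0767  0.2638] r 0.0823 L -0.646 yaw -1.986 Fccw 0.7 Frad -0.0 Fz -0.4 mz -0.02
[[273.53865668 321.1184065 ]
 [273.45352166 341.77035456]
 [272.28609538  97.72468521]]
```

View pics/c4.png

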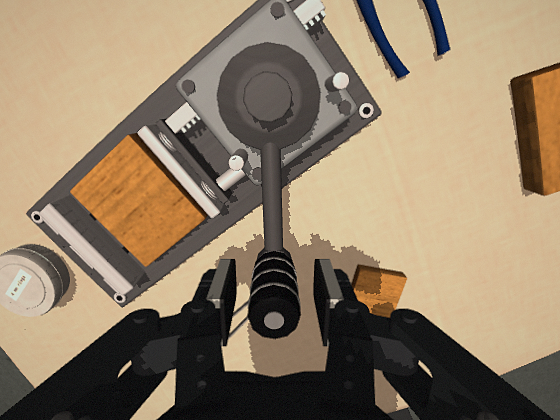

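The grip top is at (273,319) in the wrist picture, against 321 predicted for lift 0 and about 333 if it were tip on tip. So the lever is seated. I'll re-grip and tighten.

Request:
send_rows([
  {"tx": 0,"ty": 0,"tz": 0,"ax": 0,"ay": 0,"az": 0,"gripper": 0},
  {"tx": 0,"ty": 0,"tz": 0,"ax": 0,"ay": 0,"az": 0,"gripper": 0},
  {"tx": 0,"ty": 0,"tz": 0,"ax": 0,"ay": 0,"az": 0,"gripper": 0},
], newtons=30)

```text
time: 5.6
ee_pos: [0.5175, -0.0763, 0.2638]
orientation: [0.0, 0.979, -0.206, 0.0]
ft_force: [0.0, -0.9, 1.5]
opening: 0.0215
grip_force: 30.0
```

Request:
send_rows([
  {"tx": 0.004,"ty": 0.058,"tz": 0,"ax": 0,"ay": 0,"az": -0.0223,"gripper": 0},
  {"tx": 0.016,"ty": 0.114,"tz": 0,"ax": 0,"ay": 0,"az": -0.0446,"gripper": 0},
  {"tx": 0.035,"ty": 0.168,"tz": 0,"ax": 0,"ay": 0,"az": -0.0668,"gripper": 0},
  {"tx": 0.062,"ty": 0.219,"tz": 0,"ax": 0,"ay": 0,"az": -0.0891,"gripper": 0},
  {"tx": 0.096,"ty": 0.266,"tz": 0,"ax": 0,"ay": 0,"az": -0.1114,"gripper": 0},
])

```text
time: 6.1
ee_pos: [0.5146, -0.1328, 0.2638]
orientation: [-0.0, 0.99, 0.144, 0.002]
ft_force: [7.0, 3.4, -5.2]
opening: 0.0209
grip_force: 29.6
```

```bash
python3 -c "
from h import *
T()"
```

```text
Tgrip 6.68 open 0.020919774096443
t 6.1 pos [ 0.5146 -0.1328  0.2638] r 0.082 L 0.053 yaw -1.282 Fccw -1.3 Frad -7.6 Fz -5.2 mz -0.46
```

Request:
send_rows([
  {"tx": 0.004,"ty": 0.026,"tz": 0,"ax": 0,"ay": 0,"az": -0.01,"gripper": 0},
  {"tx": 0.008,"ty": 0.051,"tz": 0,"ax": 0,"ay": 0,"az": -0.02,"gripper": 0},
  {"tx": 0.012,"ty": 0.0765,"tz": 0,"ax": 0,"ay": 0,"az": -0.03,"gripper": 0},
  {"tx": 0.018,"ty": 0.102,"tz": 0,"ax": 0,"ay": 0,"az": -0.04,"gripper": 0},
])

```text
time: 6.5
ee_pos: [0.5234, -0.1513, 0.2638]
orientation: [-0.0, 0.964, 0.265, 0.001]
ft_force: [3.3, 1.7, -2.4]
opening: 0.0212
grip_force: 30.0
```

```bash
python3 -c "
from h import *
T()"
```

```text
Tgrip 5.55 open 0.021217290138528376
t 6.5 pos [ 0.5234 -0.1513  0.2638] r 0.0815 L 0.303 yaw -1.034 Fccw 0.2 Frad -3.7 Fz -2.4 mz -0.49
```

Request:
send_rows([
  {"tx": 0.002,"ty": 0.014,"tz": 0,"ax": 0,"ay": 0,"az": -0.003,"gripper": 0},
  {"tx": 0.003,"ty": 0.028,"tz": 0,"ax": 0,"ay": 0,"az": -0.007,"gripper": 0},
  {"tx": 0.004,"ty": 0.041,"tz": 0,"ax": 0,"ay": 0,"az": -0.012,"gripper": 0},
])

```text
time: 6.8
ee_pos: [0.5276, -0.1574, 0.2637]
orientation: [-0.001, 0.954, 0.301, -0.0]
ft_force: [0.2, 3.9, 1.6]
opening: 0.0212
grip_force: 30.2
```

```bash
python3 -c "
from h import *
T();top=manip.get_image('top')
c=cv2.resize(top[160:270,190:350],None,fx=5,fy=5,interpolation=cv2.INTER_CUBIC)
cv2.imwrite('pics/c5.png',cv2.convertScaleAbs(c,alpha=1.6))"
```

```text
Tgrip 6.46 open 0.021173998630257405
t 6.8 pos [ 0.5276 -0.1574  0.2637] r 0.0814 L 0.395 yaw -0.959 Fccw -3.0 Frad -2.4 Fz 1.6 mz -0.3
```

View pics/c5.png

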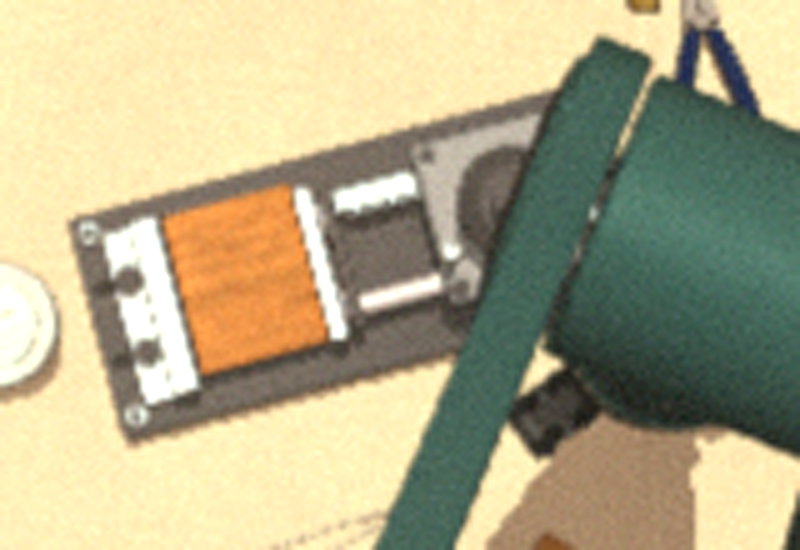

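The jaw has squared the block and is pushing it. About 2–3 mm remain to the stop, where the bar's face is at about (155–197, 218–390). From here I use small steps.

Request:
send_rows([
  {"tx": 0.001,"ty": 0.008,"tz": 0,"ax": 0,"ay": 0,"az": -0.003,"gripper": 0},
  {"tx": 0.002,"ty": 0.016,"tz": 0,"ax": 0,"ay": 0,"az": -0.006,"gripper": 0},
  {"tx": 0.003,"ty": 0.024,"tz": 0,"ax": 0,"ay": 0,"az": -0.009,"gripper": 0},
])

```text
time: 7.15
ee_pos: [0.5307, -0.1612, 0.2636]
orientation: [-0.0, 0.944, 0.329, -0.0]
ft_force: [-0.5, 4.2, 2.6]
opening: 0.0214
grip_force: 30.3
```

```bash
python3 -c "
from h import *
T()"
```

```text
Tgrip 5.75 open 0.021436619851757772
t 7.15 pos [ 0.5307 -0.1612  0.2636] r 0.0813 L 0.455 yaw -0.901 Fccw -3.6 Frad -2.3 Fz 2.6 mz -0.2
```

Request:
send_rows([
  {"tx": 0.001,"ty": 0.008,"tz": 0,"ax": 0,"ay": 0,"az": -0.003,"gripper": 0},
  {"tx": 0.002,"ty": 0.016,"tz": 0,"ax": 0,"ay": 0,"az": -0.006,"gripper": 0},
  {"tx": 0.002,"ty": 0.016,"tz": 0,"ax": 0,"ay": 0,"az": -0.006,"gripper": 0},
])

```text
time: 7.45
ee_pos: [0.5331, -0.1638, 0.2636]
orientation: [-0.0, 0.938, 0.346, -0.0]
ft_force: [-1.6, 4.9, 3.0]
opening: 0.0212
grip_force: 30.4
```

```bash
python3 -c "
from h import *
T()"
```

```text
Tgrip 5.83 open 0.021151634199185313
t 7.45 pos [ 0.5331 -0.1638  0.2636] r 0.0812 L 0.498 yaw -0.864 Fccw -4.7 Frad -2.1 Fz 3.0 mz -0.11
```

Request:
send_rows([
  {"tx": 0.001,"ty": 0.008,"tz": 0,"ax": 0,"ay": 0,"az": -0.003,"gripper": 0},
  {"tx": 0.002,"ty": 0.016,"tz": 0,"ax": 0,"ay": 0,"az": -0.006,"gripper": 0},
  {"tx": 0.002,"ty": 0.016,"tz": 0,"ax": 0,"ay": 0,"az": -0.006,"gripper": 0},
])

```text
time: 7.75
ee_pos: [0.5353, -0.1661, 0.2636]
orientation: [-0.0, 0.931, 0.364, -0.001]
ft_force: [-3.6, 3.1, 5.0]
opening: 0.0213
grip_force: 30.6
```

```bash
python3 -c "
from h import *
T()"
```

```text
Tgrip 5.95 open 0.021329510210729284
t 7.75 pos [ 0.5353 -0.1661  0.2636] r 0.0811 L 0.537 yaw -0.826 Fccw -4.7 Frad 0.4 Fz 5.0 mz -0.12
```

Request:
send_rows([
  {"tx": 0.001,"ty": 0.008,"tz": -0.001,"ax": 0,"ay": 0,"az": -0.003,"gripper": 0},
  {"tx": 0.001,"ty": 0.016,"tz": -0.001,"ax": 0,"ay": 0,"az": -0.006,"gripper": 0},
  {"tx": 0.001,"ty": 0.016,"tz": -0.001,"ax": 0,"ay": 0,"az": -0.006,"gripper": 0},
])

```text
time: 8.05
ee_pos: [0.5375, -0.1681, 0.2637]
orientation: [-0.0, 0.925, 0.381, -0.001]
ft_force: [-3.4, 3.7, 3.4]
opening: 0.0208
grip_force: 30.5
```

```bash
python3 -c "
from h import *
T()"
```

```text
Tgrip 6.49 open 0.020797845607741856
t 8.05 pos [ 0.5375 -0.1681  0.2637] r 0.0811 L 0.574 yaw -0.789 Fccw -5.0 Frad -0.4 Fz 3.4 mz -0.15
```

Request:
send_rows([
  {"tx": 0.001,"ty": 0.008,"tz": 0,"ax": 0,"ay": 0,"az": -0.003,"gripper": 0},
  {"tx": 0.002,"ty": 0.016,"tz": 0,"ax": 0,"ay": 0,"az": -0.006,"gripper": 0},
  {"tx": 0.002,"ty": 0.016,"tz": 0,"ax": 0,"ay": 0,"az": -0.006,"gripper": 0},
])

```text
time: 8.35
ee_pos: [0.5398, -0.1702, 0.2637]
orientation: [-0.001, 0.917, 0.398, -0.001]
ft_force: [-5.1, 3.3, 4.4]
opening: 0.0215
grip_force: 30.6
```

```bash
python3 -c "
from h import *
T()"
```

```text
Tgrip 8.45 open 0.02145254654963721
t 8.35 pos [ 0.5398 -0.1702  0.2637] r 0.0811 L 0.612 yaw -0.751 Fccw -6.0 Frad 0.9 Fz 4.4 mz -0.23
```

Request:
send_rows([
  {"tx": 0.001,"ty": 0.006,"tz": 0,"ax": 0,"ay": 0,"az": -0.002,"gripper": 0},
  {"tx": 0.001,"ty": 0.012,"tz": 0,"ax": 0,"ay": 0,"az": -0.004,"gripper": 0},
  {"tx": 0.001,"ty": 0.012,"tz": 0,"ax": 0,"ay": 0,"az": -0.004,"gripper": 0},
])

```text
time: 8.65
ee_pos: [0.5414, -0.1716, 0.2636]
orientation: [-0.001, 0.912, 0.41, -0.001]
ft_force: [-6.1, 4.1, 4.5]
opening: 0.021
grip_force: 30.6
```

```bash
python3 -c "
from h import *
T()"
```

```text
Tgrip 10.16 open 0.021029895686768635
t 8.65 pos [ 0.5414 -0.1716  0.2636] r 0.0811 L 0.638 yaw -0.726 Fccw -7.3 Frad 0.8 Fz 4.5 mz -0.27
```

Request:
send_rows([
  {"tx": 0.0005,"ty": 0.006,"tz": 0,"ax": 0,"ay": 0,"az": -0.002,"gripper": 0},
  {"tx": 0.0005,"ty": 0.006,"tz": 0,"ax": 0,"ay": 0,"az": -0.002,"gripper": 0},
  {"tx": 0.0005,"ty": 0.006,"tz": 0,"ax": 0,"ay": 0,"az": -0.002,"gripper": 0},
])

```text
time: 8.95
ee_pos: [0.5422, -0.1722, 0.2637]
orientation: [-0.001, 0.91, 0.415, -0.001]
ft_force: [-5.9, 3.9, 6.2]
opening: 0.0211
grip_force: 30.7
```

```bash
python3 -c "
from h import *
T()"
```

```text
Tgrip 10.13 open 0.021145268797216704
t 8.95 pos [ 0.5422 -0.1722  0.2637] r 0.0811 L 0.651 yaw -0.714 Fccw -7.1 Frad 0.7 Fz 6.2 mz -0.29
```

Request:
send_rows([
  {"tx": 0.0005,"ty": 0.005,"tz": 0,"ax": 0,"ay": 0,"az": -0.002,"gripper": 0},
  {"tx": 0.0005,"ty": 0.009,"tz": 0,"ax": 0,"ay": 0,"az": -0.003,"gripper": 0},
])

```text
time: 9.15
ee_pos: [0.5434, -0.1732, 0.2636]
orientation: [-0.001, 0.906, 0.424, -0.002]
ft_force: [-8.3, 4.4, 7.0]
opening: 0.0213
grip_force: 30.8
```

```bash
python3 -c "
from h import *
T()"
```

```text
Tgrip 13.51 open 0.021324930043718722
t 9.15 pos [ 0.5434 -0.1732  0.2636] r 0.0811 L 0.67 yaw -0.695 Fccw -9.3 Frad 1.6 Fz 7.0 mz -0.4
```

Request:
send_rows([
  {"tx": 0,"ty": 0,"tz": 0,"ax": 0,"ay": 0,"az": 0,"gripper": 0},
])

```text
time: 9.25
ee_pos: [0.5434, -0.1732, 0.2636]
orientation: [-0.001, 0.906, 0.424, -0.001]
ft_force: [-7.3, 3.0, 6.3]
opening: 0.021
grip_force: 30.8
```

```bash
python3 -c "
from h import *
T()"
```

```text
Tgrip 10.94 open 0.020991717655395405
t 9.25 pos [ 0.5434 -0.1732  0.2636] r 0.0811 L 0.671 yaw -0.695 Fccw -7.6 Frad 2.1 Fz 6.3 mz -0.31
```

That is 11 N, so I let go and retreat upward.

Request:
send_rows([
  {"tx": 0,"ty": 0,"tz": 0,"ax": 0,"ay": 0,"az": 0,"gripper": 60},
  {"tx": 0,"ty": 0,"tz": 0,"ax": 0,"ay": 0,"az": 0,"gripper": 60},
  {"tx": 0,"ty": 0,"tz": 0,"ax": 0,"ay": 0,"az": 0,"gripper": 60},
  {"tx": 0,"ty": 0,"tz": 0,"ax": 0,"ay": 0,"az": 0,"gripper": 60},
  {"tx": 0,"ty": 0,"tz": 0,"ax": 0,"ay": 0,"az": 0,"gripper": 60},
])

```text
time: 9.75
ee_pos: [0.545, -0.1737, 0.264]
orientation: [0.0, 0.906, 0.424, 0.0]
ft_force: [-0.2, 0.3, 1.2]
opening: 0.051
grip_force: 0.0
```

Request:
send_rows([
  {"tx": 0,"ty": 0,"tz": -0.1,"ax": 0,"ay": 0,"az": 0,"gripper": 60},
  {"tx": 0,"ty": 0,"tz": -0.3,"ax": 0,"ay": 0,"az": 0,"gripper": 60},
  {"tx": 0,"ty": 0,"tz": -0.5,"ax": 0,"ay": 0,"az": 0,"gripper": 60},
  {"tx": 0,"ty": 0,"tz": -0.5,"ax": 0,"ay": 0,"az": 0,"gripper": 60},
  {"tx": 0,"ty": 0,"tz": -0.5,"ax": 0,"ay": 0,"az": 0,"gripper": 60},
])

```text
time: 10.25
ee_pos: [0.5451, -0.1736, 0.3651]
orientation: [0.001, 0.906, 0.424, 0.001]
ft_force: [-0.7, 0.4, -0.5]
opening: 0.051
grip_force: 0.0
```

```bash
python3 -c "
from h import *
T();C=cam('wrist');w=manip.get_image('wrist');cv2.imwrite('pics/w9.png',w)
for L in(.64,.67,.71):
  g=piv-.085*np.array([np.cos(th+L),np.sin(th+L)]);print(L,proj('wrist',[[*g,.1245],[*g,.1315]],C))"
```

```text
Tgrip 0.76 open 0.05096128645604245
t 10.25 pos [ 0.5451 -0.1736  0.3651] r 0.0804 L 0.69 yaw -0.695 Fccw -0.8 Frad 0.1 Fz -0.5 mz 0.0
0.64 [[268.35834501 232.07542706]
 [268.20752602 235.933452  ]]
0.67 [[272.0069979  232.0064303 ]
 [271.96691013 235.86257582]]
0.71 [[276.86640112 231.75569859]
 [276.97383092 235.60509051]]
```

View pics/w9.png

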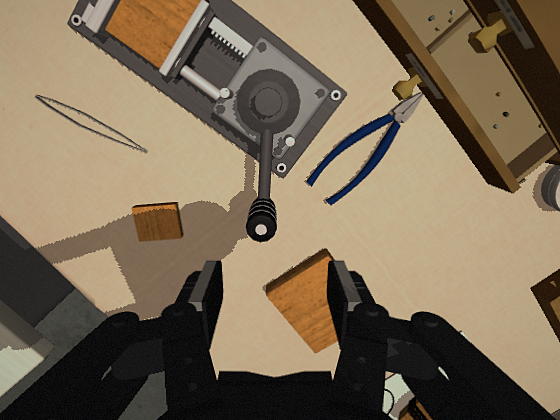

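The picture shows the lever down with the grip top at (262,229), the block at (150,30) held tight between jaw and stop, and the pliers and tweezers undisturbed. The hand is clear, so I hand in.

```bash
python3 -c "
from bench import manip
print(manip.close_job())"
```

```text
the job is handed in; nothing more can be done
None
```

The oak block is clamped against the back stop at about 11 N at the grip, with the lever down and let go and the pliers and tweezers untouched in the last picture; the tin was out of that view, and the job was handed in after about 10 s with no verdict returned.

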